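# Empty the battery pail into the weighing tray

### The arm

A 6-joint arm with a two-finger parallel gripper is mounted at the origin on the work surface; the furniture and walls round the work are solid. World frame = base frame: x ahead of the robot, y to its left, z up, the work surface at z = 0. Lengths are in m, angles in rad, forces in N, time in s.
With the tool pointing down it reaches from about 0.325 to 0.85 m from the base axis. Payload 4.4 kg.
Tool frame: the origin (TCP) lies on the centre line of the jaws, within the pads' length; the fingertips stand 25 mm ahead of it and the grasp point (between the pads) lies 6 mm ahead of it; z points along the fingers, y is the line along which they close (so a half turn about z gives the same grasp; the last joint's range is limited). The gripper opens to 94 mm and grips with 3 to 60 N. Pads are 16 mm wide; open, the fingers measure 119 mm over their backs; the gripper's body (75 mm by 177 mm) begins 78 mm behind the grasp point.
Start: joints at [0.98, 0.207, 1.542, -0, 1.393, -0.15], TCP at [0.245, 0.52, 0.23] pointing down, gripper open.
Joint ranges: [-2.73, 2.73], [-0.86, 2.22], [0.23, 2.46], [-1.11, 4.25], [0.08, 2.63], [-2.82, 2.82]. Speed limits (rad/s): [2.79, 2.79, 3.14, 3.14, 3.14, 3.14].

### API

Orientations are given as a 3x3 rotation matrix whose columns are the frame's x, y, z axes.
In Python, from workcell import sense, imaging, bot gives the robot as it stands. The module is installed in compiled form; this text tells all that it offers.
- The arm moves only by the tool send_rows, never from a script. Its argument "moves" is a list of rows, each a list of 3 entries, a list of its own where there are three numbers: the opening, from 0 (shut) to 1 (fully open), then the shift along the world's x, y, z as a fraction of full scale, then the turn about the world's z as a fraction of full scale. In form: [[hand, [x, y, z], turn], ...]. A call has 1 to 20 rows; each row shifts and turns the commanded pose from where the row before left it; what a row does not reach is not made up. Full scale, the value 1, is 2 cm for a shift and 0.5 rad for a turn. A row lasts 1/12 s, in which the tool goes at most 41.7 mm and 7.16 degrees, less where a joint would pass 70% of its speed; a pose out of reach is approached as far as the arm can. A call with a number of a shift or a turn outside -1 to 1 is refused whole. A call with a gripper value outside its range is refused whole. The fingers move at their own pace and stop on an object; the grip force is fixed at half the most. Time passes only in rows, so rows that do not move let the fingers close. It gives the time, the measured TCP pose, the force, the opening and the grip force at its end, in the units of the state.
- sense(): the state, without advancing time (a new reading comes with each control period).
- imaging.capture(name): name is "scene" or "side" or "wrist"; returns (picture, depth): 384x512x3 uint8, red, green, blue; 384x512 float32, m along the optical axis (not along the pixel's ray), 0 where there is no reading.
- imaging.camera_model(name): a dict with "fov_y" (degrees; the focal length in pixels is half the picture's height over the tangent of half this angle, whatever the lens; pixels are square), "cx", "cy" (the principal point, pixels), "dist_coeffs" ([k1, k2, p1, p2, k3] as OpenCV has them; the pictures are not rectified), "pose" (4x4, takes a point from camera to world coordinates); the wrist camera has in their place "hand_eye" (4x4, takes a point from camera to tool coordinates, whose origin is the TCP and whose axes are the flange's). Camera axes: x right, y up, looking along -z (the intrinsics and any distortion apply to the point x, -y, -z); pixel columns grow to the right and rows downward; lengths in m; the calibration is good to about 2 mm. A picture is of the moment at which its call begins: read the wrist's pose just before it. camera_model takes no time and is no camera call.
- bot.finish_job(): hands the job in; it is judged then, once.
Trained networks look in the newest picture that a camera, given by its name, has taken for a name from the list of things; names that differ only in an ending like _2 or _b are one class to them, and where a whole thing is asked for, a point or a joint stands for the part that bears it (a point fixed in the world has none). Each returns a list of dicts, best first, with "p" (0 to 1); they miss things now and then, are a little off and sometimes report something else, mostly with a low value. They report only what shows in the picture. A call takes as long as a camera call. They do not tell look-alikes from the thing itself.
- imaging.look_for(query, camera): "extent" ([centre column, centre row, width, height] in pixels, round what is visible of it).
- imaging.spot_point(query, camera): "xy" ([column, row] in pixels: a listed point, or the origin of a listed thing).
The state is a dict: "time": time; "q": joint angles; "joint_velocities": joint speeds; "joint_torque": joint torques, N m; "tcp_pos": TCP position; "tcp_rot": TCP orientation; "force": force on the tool from outside, world axes, zero at the start; "wrist_torque": the same for the moment, N m; "finger_gap": finger opening in m; "grasp_force": force on a finger pad.
Only numpy, scipy, OpenCV 4.12 (cv2) and the standard library are available. Lean on these libraries where they do the work, as an engineer would, in place of code of your own. Each camera call takes 0.05 s, during which the arm holds its last target. There are 200 camera calls.

### The job

Weigh the used batteries for recycling: with the tray on the scale still empty, press the scale's tare button fully down and let it spring back. Then hang the pail by its bail in the dips of the two stand arms, knob facing away from the posts, let go, and lift the knob on its bottom rim to tip all three batteries out into the tray. Let the pail back down and leave it hanging straight, still and empty, with the tray still in place on the scale; do not disturb the award or the sticky pad.

Things in the scene. Friction and masses are not known exactly. Their poses are not given: they have to be found in the camera images.
- tare_top (a point): centre of the top of the scale's round tare button (28 mm across, in a black 44 mm collar, the only button on the front panel); the point moves down with the button. About 51 mm above the desk; the panel is low, the tray's wall (rim 85 mm above the desk) stands about 65 mm behind the button's centre
- tare (a joint): travel of the tare button in m: 0 up, 0.006 fully down; a spring pushes it back, fully down takes 5 N
- hang_seat (a point): fixed point midway between the stand's two arms, where the bail's wire lies when it rests in the dips of both (259 mm above the desk). Axes: z up, arms along y, the pour goes toward -y over the tray. Each dip is a V about 15 mm deep, open above; around it nothing on the arms rises more than 16 mm above this point. A hung pail has its knob toward +y and the same axes
- tray_in (a point): centre of the inner floor of the open aluminium tray (140 x 186 x 45 mm high outside, 4 mm walls, axes x and y along those sides, 0.35 kg), which stands loose on the scale's platform, floor 44 mm above the desk
- pail_mid (a point): centre of the round steel pail, half-way up (95 mm high, flared, 132 mm across at the rim, 92 mm at the bottom, 0.3 kg empty, up to 0.8 kg with batteries). Axes: z up along the pail, the bail's pivots on the x axis, the knob toward +y
- pail_ears (a point): middle of the bail's pivot axis, 40.5 mm above pail_mid, 7 mm under the rim; axes as pail_mid. A hung pail turns about this axis, and the bail swings in the dips. Tipping (mouth toward -y of the stand) carries the knob up in an arc round this axis; at 106 degrees it is some 30 mm above and 30 to 50 mm to +y of hang_seat. Tipped past 110 degrees the weight passes the knob and the bail may lift out
- pail_knob (a point): centre of the round tipping knob (ball of 24 mm on a 9 mm stalk) that stands out from the bottom rim: 77 mm toward +y from the pail's axis and 12 mm above the bottom, so 76 mm below the ears. The flared wall overhangs it, so it is reached with the tool leaning back about 40 degrees
- bail_grip (a point): centre of the bail's wooden sleeve (15 mm thick, 40 mm long, on a 5 mm wire), 66 mm from the pivot axis; x axis along the sleeve, z axis from the pivots to the sleeve. The wire is straight for 61 mm each side of the sleeve's centre. The pail hangs from the sleeve with its pivots 66 mm below it
- bail (a joint): angle of the bail in rad: 0 standing straight up from the pail, positive leaning toward the knob (+y of the pail), negative away from it; light friction (0.018 N m) holds it where it is left
- cell0_mid (a point): middle of a D-size battery, a dark cylinder of 34 x 61 mm along z, about 0.12 kg; the three stand upright in the pail at the start and slide out when it is tipped 95 to 105 degrees (friction on steel 0.2)
- cell1_mid (a point): middle of the second battery, the same
- cell2_mid (a point): middle of the third battery, the same
- stand: fixed steel pail stand. Two 8 mm arms run along y, 96 mm apart (x = -48 and +48 mm), from posts at y = -108 mm to the dips at y = 90 mm and upturned tips at y = 106 mm; a bar joins them at y = -40 mm. Base plate 250 x 262 x 6 mm with the scale on it. Origin on the desk 90 mm to -y of hang_seat; hang_seat is 174 mm above the tray's rim
- pail: the pail itself; origin at the centre of its underside, axes as pail_mid
- award: bystander: crystal award 38 x 70 x 116 mm, origin under its centre
- log_pad: bystander: pad of sticky notes 76 x 76 x 13 mm, origin under its centre
Things that resemble listed ones, but are neither listed nor needed, are in the scene too. What is shaped like the part that bears cell1_mid but orange, pink or purple is not meant.

How it is judged:
By the outcome, as a careful person would: the job done as asked, in the order asked, and still so for the second after the job is handed in, with the robot touching nothing.
It also fails if it takes over 72 s, if anything falls off the work surface, if the arm or the gripper's body presses on something with over 40 N, if the wrist force passes 120 N, or if a joint passes its speed limit or range.

## Working session

There is one attempt and no reset: what is moved stays moved. The work goes in short steps, Python scripts to look and compute and a tool call to move; the robot and the scene stay as the last step left them, time stands still between calls to the robot, and variables do not carry over. Pictures are saved under pics/ and viewed, at most 12 in all, crops included, and the job is handed in when it is done.

Besides the shell and the picture viewer there is one more tool, called after "Call:" as name([rows], argument=value, ...), one row to a line, values as JSON. send_rows: Moves the arm, as the interface text tells. Its arguments: {"type":"object","properties":{"moves":{"type":"array","items":{"type":"array"}}},"required":["moves"]}

```bash
mkdir -p pics; ls; cat > h.py <<'E'
import numpy as np, cv2
from workcell import sense, imaging, bot
def model(n,s=None):
    m=imaging.camera_model(n); f=192/np.tan(np.radians(m['fov_y'])/2)
    K=np.array([[f,0,m['cx']],[0,f,m['cy']],[0,0,1.]]); D=np.array(m['dist_coeffs'],float)
    if 'pose' in m: T=np.array(m['pose'])
    else:
        s=s or sense(); W=np.eye(4); W[:3,:3]=s['tcp_rot']; W[:3,3]=s['tcp_pos']; T=W@np.array(m['hand_eye'])
    return K,D,T
def ray(n,uv,s=None):
    K,D,T=model(n,s); p=cv2.undistortPoints(np.array(uv,float).reshape(-1,1,2),K,D).reshape(-1,2)
    d=np.c_[p[:,0],-p[:,1],-np.ones(len(p))]
    return T[:3,3], d@T[:3,:3].T
def world(n,uv,dep,s=None):
    o,d=ray(n,uv,s); uv=np.array(uv).reshape(-1,2).round().astype(int)
    z=np.array([np.median(dep[max(v-1,0):v+2,max(u-1,0):u+2]) for u,v in uv]); return o+d*z[:,None]
def atz(n,uv,z,s=None):
    o,d=ray(n,uv,s); return o+d*((z-o[2])/d[:,2])[:,None]
def cloud(n,dep,s=None):
    v,u=np.mgrid[0:384,0:512]; o,d=ray(n,np.stack([u,v],-1).reshape(-1,2),s)
    return (o+d*dep.reshape(-1,1)).reshape(384,512,3)
def proj(n,P,s=None):
    K,D,T=model(n,s); P=np.atleast_2d(P); c=(P-T[:3,3])@T[:3,:3]; c=c*[1,-1,-1]
    return cv2.projectPoints(c,np.zeros(3),np.zeros(3),K,D)[0].reshape(-1,2)
E
cat > a.py <<'E'
from h import *
np.set_printoptions(precision=4,suppress=True)
s=sense(); print(s)
ims=[]
for n in ['scene','side','wrist']:
    im,d=imaging.capture(n); ims.append(im); np.savez('pics/%s0.npz'%n,im=im,d=d)
    for q in ['tare_top','hang_seat','tray_in','pail_mid','pail_ears','pail_knob','bail_grip','cell1_mid','stand','award','log_pad']:
        r=imaging.spot_point(q,n)
        for x in r[:3]:
            print(n,q,round(x['p'],2),np.round(x['xy']),world(n,np.clip(x['xy'],0,[511,383]),d,s)[0])
cv2.imwrite('pics/s.png',cv2.resize(ims[0],(800,600))[...,::-1]);cv2.imwrite('pics/d.png',cv2.resize(ims[1],(800,600))[...,::-1])
cv2.imwrite('pics/w.png',ims[2][...,::-1])
E
python3 a.py
```

```text
pics
{'time': 0.0, 'q': array([ 0.9795,  0.2074,  1.5429, -0.    ,  1.3935, -0.1505]), 'joint_velocities': array([ 0.0018, -0.0017, -0.0009, -0.0004,  0.001 ,  0.0001]), 'joint_torque': array([  0.0001, -37.0873, -28.1413,   0.0699,   0.0363,  -0.0002]), 'tcp_pos': array([0.2449, 0.5194, 0.2293]), 'tcp_rot': array([[-0.9044,  0.4267, -0.0012],
       [ 0.4267,  0.9044, -0.0019],
       [ 0.0003, -0.0022, -1.    ]]), 'force': array([-0.6469, -0.049 , -0.0822]), 'wrist_torque': array([ 0.0209, -0.0406, -0.0057]), 'grasp_force': 0.0, 'finger_gap': 0.0938025179800402}
scene tare_top 0.58 [229. 218.] [0.4591 0.0471 0.0486]
scene hang_seat 0.79 [198. 189.] [ 0.3844 -0.1356 -0.0025]
scene tray_in 0.91 [182. 242.] [ 0.5967 -0.0107  0.0428]
scene pail_mid 0.97 [281. 237.] [0.4447 0.2113 0.065 ]
scene pail_ears 0.96 [282. 228.] [0.4147 0.1973 0.0649]
scene pail_knob 0.87 [302. 259.] [0.4473 0.2834 0.0228]
scene bail_grip 0.64 [274. 203.] [0.4171 0.1679 0.1507]
scene cell1_mid 0.69 [226. 185.] [ 0.3519 -0.0437  0.0443]
scene cell1_mid 0.68 [332. 206.] [0.2445 0.2708 0.0424]
scene cell1_mid 0.66
[... 423 characters left out ...]
il_mid 0.74 [191. 181.] [ 0.5887 -0.0218  0.042 ]
side pail_ears 0.58 [257. 233.] [0.4346 0.1982 0.0612]
side pail_knob 0.93 [259. 271.] [0.4479 0.282  0.0235]
side bail_grip 0.66 [259. 272.] [0.4477 0.2856 0.0211]
side bail_grip 0.55 [193. 290.] [0.6063 0.3181 0.0648]
side bail_grip 0.5 [258. 204.] [0.4272 0.1702 0.1473]
side cell1_mid 0.77 [270. 165.] [ 0.3476 -0.0459  0.0333]
side cell1_mid 0.7 [308. 231.] [0.3062 0.216  0.058 ]
side cell1_mid 0.7 [338. 248.] [0.2438 0.2712 0.048 ]
side stand 0.38 [259. 202.] [0.4234 0.1647 0.1465]
side award 0.87 [188. 287.] [0.6167 0.3123 0.0684]
side log_pad 0.65 [259. 227.] [0.428  0.1832 0.0634]
wrist cell1_mid 0.56 [ 53. 255.] [0.2276 0.2762 0.0542]
```

View pics/s.png

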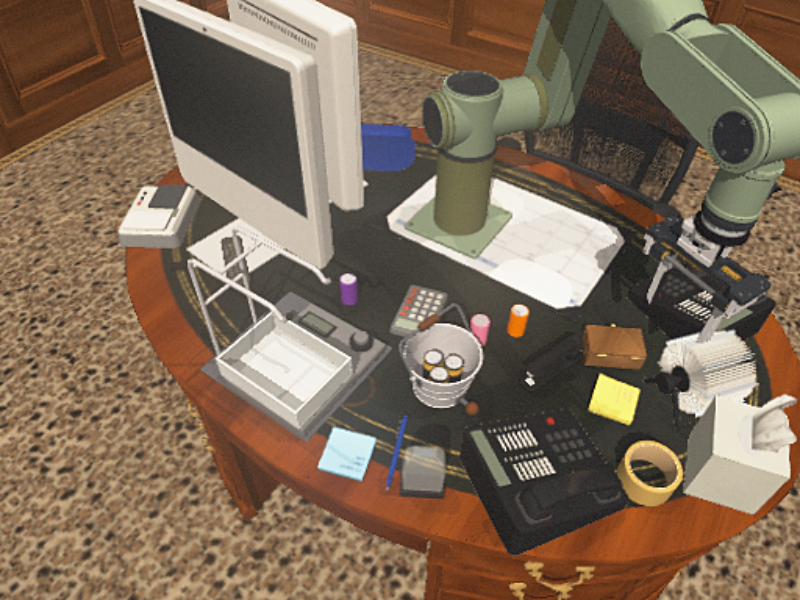

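View pics/d.png

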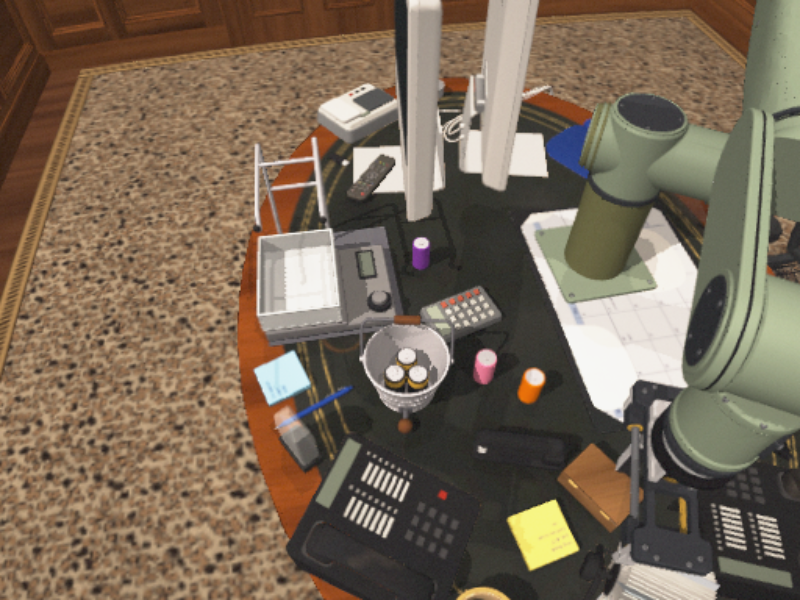

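The scene view (800x600 scale) shows the pail with its three dark cells at (440,365), its knob at (472,408) and its sleeve at (430,322). The tray and scale are at (290,365), the tare button at (360,341), the stand arm tips at (325,280) and (275,315), and the blue pad and award at (348,453) and (423,470).

Things that could be mistaken for what I want:
- **Cells:** purple (348,290), pink (480,328) and orange (518,320) cells are decoys. I want the dark ones in the pail.
- **Tare button:** the calculator and phone buttons are decoys. I want the round knob on the scale's panel at (360,341).
- **Pad:** the bystander could be the blue pad or the yellow one at (613,398), so I'll avoid both.

```bash
cat > b.py <<'E'
from h import *
np.set_printoptions(precision=4,suppress=True)
P=[];N=[]
for n in ['scene','side']:
    z=np.load('pics/%s0.npz'%n); c=cloud(n,z['d']); c=c.reshape(-1,3)[z['d'].ravel()>0]; P.append(c)
    b=lambda lo,hi:c[np.all((c>lo)&(c<hi),1)]
    t=b([.45,-.16,.078],[.72,.11,.09]); r=cv2.minAreaRect(t[:,:2].astype(np.float32)); print(n,'tray',len(t),r,t[:,2].mean())
    p=b([.34,.1,.088],[.54,.31,.105])
    A=np.c_[2*p[:,:2],np.ones(len(p))]; 
    m=np.ones(len(p),bool)
    for _ in range(5):
        x=np.linalg.lstsq(A[m],(p[m,:2]**2).sum(1),rcond=None)[0]; R=np.sqrt(x[2]+x[0]**2+x[1]**2); m=abs(np.hypot(*(p[:,:2]-x[:2]).T)-R)<.004
    print('rim',len(p),m.sum(),x[:2],R, p[m,2].max())
    s=b([.36,.1,.115],[.5,.28,.2]); top=s[s[:,2]>.125]; print('bail pts',len(s)); 
    if len(top): print(top[:,2].max(), top.mean(0), top.min(0),top.max(0))
    k=b([.42,.265,.01],[.48,.31,.05]); print('knob',len(k),k.mean(0),k.min(0),k.max(0))
    a=b([.45,-.25,.235],[.75,.2,.29]); print('arm',len(a)); 
    for y in np.arange(-.2,.16,.02):
        q=a[(a[:,1]>y)&(a[:,1]<y+.02)]
        if len(q): 
            h=q[:,0]<.6
            print(round(y,2),len(q),[ (g.mean(0),g[:,2].max()) for g in (q[h],q[~h]) if len(g)])
    mo=b([.1,-.4,.1],[.8,.02,.6]); mo=mo[mo[:,2]>.3]; print('tall',mo.min(0),mo.max(0)); 
    g=b([.25,-.5,.12],[.56,.12,.6]);print('monitor near',len(g),g[:,1].max() if len(g) else 0, g[g[:,1]>g[:,1].max()-.03].mean(0), g[:,0].max())
E
python3 b.py
```

```text
scene tray 590 ((0.583685576915741, -0.038480572402477264), (0.23521117866039276, 0.1440826654434204), 87.51898956298828) 0.08462578136520481
rim 362 334 [0.4317 0.2073] 0.06466540299556235 0.10082334616974375
bail pts 162
0.15162059074748468 [0.4325 0.1687 0.1444] [0.3637 0.1546 0.1264] [0.4943 0.1837 0.1516]
knob 65 [0.4503 0.2816 0.0189] [0.4375 0.2655 0.0106] [0.46   0.2933 0.0248]
arm 671
-0.16 60 [(array([ 0.5219, -0.1497,  0.2506]), np.float64(0.2692777701489254)), (array([ 0.6161, -0.1518,  0.2523]), np.float64(0.270839542645506))]
-0.14 37 [(array([ 0.5225, -0.1303,  0.27  ]), np.float64(0.27317954952196544)), (array([ 0.6163, -0.1293,  0.271 ]), np.float64(0.27337083789200667))]
-0.12 43 [(array([ 0.5219, -0.1102,  0.2707]), np.float64(0.2736314450400531)), (array([ 0.6166, -0.1096,  0.2716]), np.float64(0.2742471370874471))]
-0.1 140 [(array([ 0.5545, -0.087 ,  0.2708]), np.float64(0.27562918814375226)), (array([ 0.6134, -0.0881,  0.2709]), np.float64(0.2731318106363999))]
-0.08 41 [(array([ 0.5216, -0.07  ,  0.2709]), np.float64(0.2742697287485507)), (array([ 0.6179, -0.0
[... 2833 characters left out ...]
array([0.5244, 0.0107, 0.2698]), np.float64(0.27169991278677463)), (array([0.619 , 0.0104, 0.27  ]), np.float64(0.2724287143575511))]
0.02 67 [(array([0.5245, 0.0306, 0.2641]), np.float64(0.27120553813114445)), (array([0.6188, 0.0291, 0.2629]), np.float64(0.2722084296996664))]
0.04 29 [(array([0.5263, 0.0567, 0.269 ]), np.float64(0.2730443968914824)), (array([0.6193, 0.0545, 0.2671]), np.float64(0.273745853008207))]
0.06 14 [(array([0.5244, 0.0612, 0.2697]), np.float64(0.27442546543816837)), (array([0.6201, 0.0604, 0.2698]), np.float64(0.2716439729537806))]
tall [ 0.1316 -0.3962  0.3001] [ 0.3628 -0.1122  0.4909]
monitor near 3409 0.06253464923495078 [0.5251 0.0494 0.2657] 0.5596208136016272
```

Call:
send_rows([
  [0.35,[1,-1,1],0.5],
  [0.35,[1,-1,1],0.5],
  [0.35,[1,-1,1],0],
  [0.35,[1,-1,1],0],
  [0.35,[1,-1,1],0],
  [0.35,[1,-1,0.5],0],
  [0.35,[0.5,-1,0],0],
  [0.35,[0.5,-1,0],0],
  [0.35,[0,-1,0],0],
  [0.35,[0,-1,0],0],
  [0.35,[0,-1,0],0],
  [0.35,[0,-1,0],0],
  [0.35,[0,-1,0],0],
  [0.35,[0,-1,0],0],
  [0.35,[0,0,0],0],
  [0.35,[0,0,0],0],
])

```text
time: 3.13
tcp_pos: [0.3855, 0.2397, 0.3407]
tcp_rot: [[-0.981, 0.192, 0.001], [0.192, 0.981, 0.001], [-0.0, 0.001, -1.0]]
force: [0.3, 0.6, -0.2]
finger_gap: 0.0325
grasp_force: 0.0
```

```bash
cat > c.py <<'E'
from h import *
np.set_printoptions(precision=4,suppress=True)
s=sense(); im,d=imaging.capture('wrist'); np.savez('pics/wrist1.npz',im=im,d=d)
for q in ['tare_top','pail_mid','pail_ears','pail_knob','bail_grip']:
    for x in imaging.spot_point(q,'wrist')[:2]: print(q,round(x['p'],2),np.round(x['xy']),world('wrist',np.clip(x['xy'],0,[511,383]),d,s)[0])
c=cloud('wrist',d,s).reshape(-1,3)[d.ravel()>0]
b=lambda lo,hi:c[np.all((c>lo)&(c<hi),1)]
t=b([.36,.1,.12],[.5,.28,.2]); print('bail',len(t), t.mean(0),t.max(0)) if len(t) else 0
for n in ['scene','side']:
    z=np.load('pics/%s0.npz'%n); e=cloud(n,z['d']).reshape(-1,3); e=e[np.all((e>[.36,.1,.118])&(e<[.5,.28,.2]),1)]
    m=abs(e[:,0]-.43)<.055; print(n,np.polyfit(e[m,0],e[m,1],1),e[m].mean(0))
    for x0 in np.arange(.36,.5,.01):
        q=e[abs(e[:,0]-x0-.005)<.005]; print(round(x0,2),len(q),q[:,2].max() if len(q) else 0, q.mean(0) if len(q) else 0)
    f=cloud(n,z['d']).reshape(-1,3); f=f[np.all((f>[.4,0,.046])&(f<[.5,.09,.056]),1)]; print('button',len(f),f.mean(0),f.min(0),f.max(0))
z=np.load('pics/scene0.npz')['im'][190:290,170:320]
cv2.imwrite('pics/crop.png',np.hstack([cv2.resize(z,(450,384),interpolation=3),cv2.resize(im,(340,384))])[...,::-1])
E
python3 c.py
```

```text
tare_top 0.58 [128. 229.] [0.4496 0.0383 0.0522]
tare_top 0.27 [284. 193.] [0.447  0.2776 0.0249]
pail_mid 0.86 [235. 192.] [0.4213 0.2076 0.0667]
pail_ears 0.69 [233. 203.] [0.4376 0.2014 0.0625]
pail_knob 0.75 [287. 193.] [0.4482 0.2824 0.0256]
bail_grip 0.71 [234. 189.] [0.4158 0.2073 0.0674]
bail_grip 0.56 [200. 214.] [0.4172 0.172  0.1494]
bail 601 [0.4109 0.1707 0.1479] [0.4532 0.1848 0.1527]
scene [-0.2324  0.2688] [0.4292 0.169  0.1457]
0.36 4 0.14633798651532126 [0.3663 0.1821 0.1449]
0.37 7 0.14545709859521827 [0.3741 0.1802 0.1435]
0.38 5 0.14588055969470648 [0.3832 0.1783 0.1433]
0.39 6 0.14702848408462 [0.3937 0.1759 0.1442]
0.4 15 0.15107909446738532 [0.4055 0.1749 0.1461]
0.41 18 0.15080247791196544 [0.4151 0.1728 0.1475]
0.42 20 0.1510886879532224 [0.4245 0.1703 0.1471]
0.43 22 0.1509107499347656 [0.4355 0.1687 0.1462]
0.44 16 0.15162059074748468 [0.4435 0.1657 0.1451]
0.45 6 0.1464363353074284 [0.4556 0.1622 0.1435]
0.46 7 0.14771353022124334 [0.4652 0.1593 0.1446]
0.47 7 0.14534398660718117 [0.4749 0.1578 0.1441]
0.48 11 0.14461509993204458 [0.486  0.157  0.1404]
0.
[... 281 characters left out ...]
24]
0.38 10 0.14385412768133332 [0.3849 0.1765 0.1423]
0.39 8 0.14408714742072837 [0.3954 0.1743 0.1422]
0.4 20 0.14857992652663154 [0.406  0.1743 0.1452]
0.41 26 0.14919676521769887 [0.4151 0.1727 0.146 ]
0.42 25 0.14910999865695518 [0.4249 0.1705 0.1452]
0.43 27 0.14927093750393117 [0.435  0.1687 0.1448]
0.44 12 0.14996614207599712 [0.4435 0.1652 0.1429]
0.45 10 0.14355199736731183 [0.4549 0.1612 0.1405]
0.46 12 0.14413408913562964 [0.4654 0.1586 0.1419]
0.47 8 0.14432779709627697 [0.4746 0.1558 0.1426]
0.48 12 0.14437362256382202 [0.4857 0.1568 0.1387]
0.49 16 0.1346596918021511 [0.4937 0.1642 0.1264]
0.5 0 0 0
button 60 [0.4477 0.0444 0.0492] [0.4346 0.0324 0.0461] [0.4604 0.0559 0.0523]
```

View pics/crop.png

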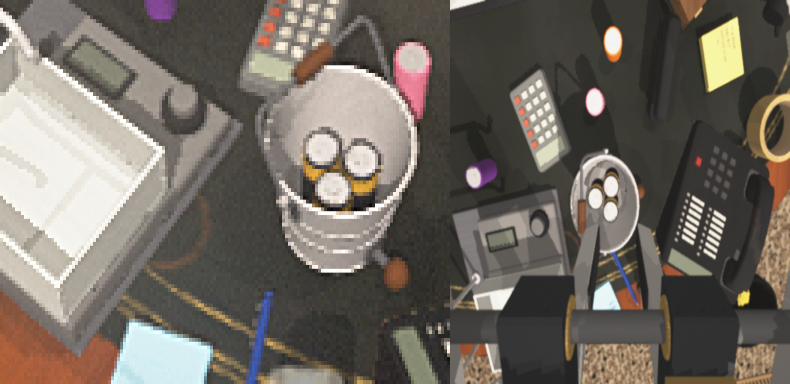

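The crop shows the round tare button at (185,105) on the scale panel and the pail with the dark cells beside it, so both choices are right. Next I go above the button with closed fingers.

Call:
send_rows([
  [0,[0.31,-0.97,0],0.1],
  [0,[0.31,-0.97,0],0.1],
  [0,[0.31,-0.97,0],0.1],
  [0,[0.31,-0.97,0],0.08],
  [0,[0.31,-0.97,0],0],
  [0,[0.31,-0.97,0],0],
  [0,[0.31,-0.97,0],0],
  [0,[0.31,-0.97,-0.5],0],
  [0,[0.31,-0.97,-1],0],
  [0,[0.31,-0.97,-1],0],
  [0,[0,0,-1],0],
  [0,[0,0,-1],0],
  [0,[0,0,-1],0],
  [0,[0,0,-1],0],
  [0,[0,0,-1],0],
  [0,[0,0,-1],0],
  [0,[0,0,-1],0],
  [0,[0,0,-1],0],
  [0,[0,0,-0.5],0],
  [0,[0,0,0],0],
])

```text
time: 5.1
tcp_pos: [0.4453, 0.0466, 0.118]
tcp_rot: [[-1.0, 0.0, -0.006], [0.0, 1.0, 0.001], [0.006, 0.001, -1.0]]
force: [-0.6, 0.8, -1.0]
finger_gap: 0.0006
grasp_force: 0.0
```

```bash
python3 -c "
from h import *
print(np.round(imaging.camera_model('wrist')['hand_eye'],3)); s=sense(); print(s['tcp_pos'],s['q'],s['time'],s['force'])
z=np.load('pics/wrist1.npz')
"
```

```text
[[ 0.     0.964  0.267  0.076]
 [ 1.    -0.     0.    -0.   ]
 [ 0.     0.267 -0.964 -0.156]
 [ 0.     0.     0.     1.   ]]
[0.44526047 0.04658429 0.1179642 ] [-8.95506471e-02  7.04109309e-02  1.94974438e+00  6.19245965e-05
  1.12720350e+00 -1.66022797e+00] 5.1 [-0.57209574  0.80464226 -0.9588131 ]
```

Call:
send_rows([
  [0,[0.13,-0.07,-0.8],0],
  [0,[0,0,-0.8],0],
  [0,[0,0,-0.2],0],
  [0,[0,0,-0.2],0],
  [0,[0,0,-0.2],0],
  [0,[0,0,-0.2],0],
  [0,[0,0,-0.2],0],
  [0,[0,0,-0.15],0],
  [0,[0,0,0],0],
  [0,[0,0,0],0],
])

```text
time: 5.93
tcp_pos: [0.4513, 0.0447, 0.0697]
tcp_rot: [[-1.0, 0.0, 0.001], [0.0, 1.0, -0.0], [-0.001, -0.0, -1.0]]
force: [-10.3, 0.9, 29.2]
finger_gap: 0.0003
grasp_force: 14.7
```

Call:
send_rows([
  [0,[0,0,0.4],0],
  [0,[0,0,0.6],0],
  [0,[0,0,1],0],
  [0,[0,0,1],0],
  [0,[0,0,1],0],
  [0,[0,0,1],0],
  [0.35,[0,0,1],0],
  [0.35,[0,0,1],0],
  [0.35,[-0.2,0.9,1],-0.1],
  [0.35,[-0.2,0.9,1],-0.1],
  [0.35,[-0.2,0.9,0],-0.1],
  [0.35,[-0.2,0.9,0],-0.1],
  [0.35,[-0.2,0.9,0],-0.06],
  [0.35,[-0.2,0.9,0],0],
  [0.35,[-0.2,0.9,0],0],
  [0.35,[0,0,0],0],
  [0.35,[0,0,0],0],
])

```text
time: 7.35
tcp_pos: [0.4218, 0.171, 0.2456]
tcp_rot: [[-0.974, 0.227, 0.001], [0.227, 0.974, -0.0], [-0.001, -0.0, -1.0]]
force: [-0.2, 1.0, 0.4]
finger_gap: 0.0324
grasp_force: 0.0
```

```bash
cat > e.py <<'E'
from h import *
np.set_printoptions(precision=4,suppress=True)
s=sense(); print(s['tcp_pos'],s['tcp_rot'][:,1],s['force'],s['finger_gap'])
for n in ['scene']:
    im,d=imaging.capture(n); c=cloud(n,d).reshape(-1,3); b=lambda lo,hi:c[np.all((c>lo)&(c<hi),1)]
    f=b([.4,0,.04],[.5,.09,.06]); f=f[np.hypot(f[:,0]-.448,f[:,1]-.045)<.012]; print('button z',np.median(f[:,2]),np.percentile(f[:,2],90),len(f))
    t=b([.45,-.16,.078],[.72,.11,.09]);print('tray',cv2.minAreaRect(t[:,:2].astype(np.float32)))
    im0=np.load('pics/scene0.npz'); c=cloud(n,im0['d']).reshape(-1,3); f=b([.4,0,.04],[.5,.09,.06]); f=f[np.hypot(f[:,0]-.448,f[:,1]-.045)<.012]; print('button z',np.median(f[:,2]),np.percentile(f[:,2],90),len(f))
E
python3 e.py
```

```text
[0.4218 0.171  0.2456] [ 0.2267  0.974  -0.0003] [-0.2074  1.0239  0.4159] 0.032438777109849735
button z 0.05103077236248421 0.05310721690650029 52
tray ((0.5843395590782166, -0.038474880158901215), (0.23671767115592957, 0.1442829668521881), 88.21314239501953)
button z 0.05099974097876425 0.05333391017836575 51
```

Call:
send_rows([
  [0.35,[0,0,-1],0],
  [0.35,[0,0,-1],0],
  [0.35,[0,0,-1],0],
  [0.35,[0,0,-1],0],
  [0.35,[0,0,-0.75],0],
  [0.35,[0,0,0],0],
  [0.35,[0.08,0.36,0],0],
  [0.35,[0.08,0.36,0],0],
  [0.35,[0.08,0.36,0],0],
  [0.35,[0.08,0.36,0],0],
  [0.35,[0.08,0.36,0],0],
  [0.35,[0,0,0],0],
  [0,[0,0,0],0],
  [0,[0,0,0],0],
  [0,[0,0,0],0],
  [0,[0,0,0],0],
])

```text
time: 8.73
tcp_pos: [0.4298, 0.2065, 0.1504]
tcp_rot: [[-0.973, 0.229, -0.0], [0.229, 0.973, -0.0], [0.0, -0.0, -1.0]]
force: [0.7, -0.3, 0.7]
finger_gap: 0.0139
grasp_force: 30.0
```

```bash
cat > f.py <<'E'
from h import *
np.set_printoptions(precision=4,suppress=True)
s=sense(); print(s['time'],s['tcp_pos'],s['tcp_rot'][:,1],s['force'],s['finger_gap'],s['grasp_force'])
im,d=imaging.capture('side'); np.savez('pics/side1.npz',im=im,d=d)
im2,d=imaging.capture('scene'); np.savez('pics/scene1.npz',im=im2,d=d)
cv2.imwrite('pics/g.png',np.hstack([cv2.resize(im[120:300,180:360],(400,400)),cv2.resize(im2[130:310,190:370],(400,400))])[...,::-1])
E
python3 f.py
```

```text
8.7333 [0.4298 0.2065 0.1504] [ 0.2289  0.9734 -0.0001] [ 0.7037 -0.2531  0.6942] 0.013883660978963486 30.000047385692596
```

View pics/g.png

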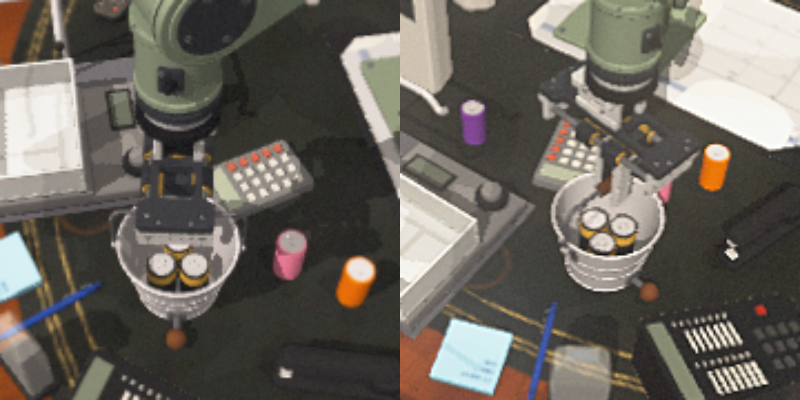

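The side and scene crops show the sleeve held between the fingers at (605,185) with the bail upright. Next I lift and carry.

Call:
send_rows([
  [0,[0,0,0.2],0],
  [0,[0,0,0.4],0],
  [0,[0,0,0.6],0],
  [0,[0,0,0.9],0],
  [0,[0,0,0.9],0],
  [0,[0,0,0.9],0],
  [0,[0,0,0.9],0],
  [0,[0,0,0.9],0],
  [0,[0,0,0.7],0],
  [0,[0,0,0.4],0],
  [0,[0,0,0.2],0],
  [0,[0,0,0],0],
])

```text
time: 9.83
tcp_pos: [0.4299, 0.2066, 0.2907]
tcp_rot: [[-0.973, 0.229, 0.0], [0.229, 0.973, 0.0], [-0.0, 0.0, -1.0]]
force: [-0.0, -0.3, -7.6]
finger_gap: 0.0144
grasp_force: 30.0
```

Call:
send_rows([
  [0,[0.1,0,0],0],
  [0,[0.3,-0.2,0],0.04],
  [0,[0.5,-0.3,0],0.04],
  [0,[0.5,-0.3,0],0.04],
  [0,[0.6,-0.4,0],0.04],
  [0,[0.6,-0.4,0],0.04],
  [0,[0.6,-0.4,0],0.04],
  [0,[0.6,-0.4,0],0.04],
  [0,[0.6,-0.4,0],0.04],
  [0,[0.6,-0.4,0],0.04],
  [0,[0.6,-0.4,0],0.03],
  [0,[0.6,-0.4,0],0.02],
  [0,[0.5,-0.3,0],0],
  [0,[0.3,-0.2,0],0],
  [0,[0.1,0,0],0],
  [0,[0,0,0],0],
  [0,[0,0,0],0],
  [0,[0,0,0],0],
])

```text
time: 11.33
tcp_pos: [0.5712, 0.1172, 0.2903]
tcp_rot: [[-1.0, 0.025, -0.001], [0.025, 1.0, 0.0], [0.001, 0.0, -1.0]]
force: [0.3, -0.5, -6.4]
finger_gap: 0.0141
grasp_force: 30.0
```

```bash
cat > g.py <<'E'
from h import *
np.set_printoptions(precision=4,suppress=True)
s=sense(); print(s['time'],s['tcp_pos'],s['tcp_rot'][:,1],s['force'],s['finger_gap'],s['grasp_force'])
im,d=imaging.capture('side'); D={'side':d}
im2,d=imaging.capture('scene'); D['scene']=d
for n in D:
    for q in ['pail_knob','pail_ears','bail_grip','hang_seat']:
        for x in imaging.spot_point(q,n)[:1]: print(n,q,round(x['p'],2),np.round(x['xy']),world(n,x['xy'],D[n])[0])
    c=cloud(n,D[n]).reshape(-1,3); X,Y,Z=s['tcp_pos']
    e=c[np.all((c>[X-.09,Y-.05,Z-.02])&(c<[X+.09,Y+.05,Z+.02]),1)]
    for k in range(-8,8):
        q=e[abs(e[:,0]-X-k*.01)<.005]
        if len(q): print(k,len(q),q.mean(0),q[:,2].max())
cv2.imwrite('pics/%d.png'%(100*s['time']),np.hstack([cv2.resize(im[90:290,130:330],(400,400)),cv2.resize(im2[120:320,110:310],(400,400))])[...,::-1]); print('pics/%d.png'%(100*s['time']))
E
python3 g.py
```

```text
11.3333 [0.5712 0.1172 0.2903] [0.0251 0.9997 0.0003] [ 0.2617 -0.5232 -6.3784] 0.014055031821660992 29.99624401330948
side pail_knob 0.81 [199. 222.] [0.5704 0.1984 0.1541]
side pail_ears 0.66 [190. 177.] [0.5744 0.1041 0.2043]
side bail_grip 0.23 [202. 191.] [0.551  0.1437 0.1948]
-7 17 [0.503  0.12   0.2812] 0.2912312535663877
-6 12 [0.5119 0.1189 0.2927] 0.29412843176336356
-5 10 [0.5211 0.1186 0.2937] 0.29578277977807643
-4 12 [0.5315 0.1189 0.2937] 0.2967850231879118
-3 9 [0.5397 0.1186 0.2939] 0.29522716425618634
-1 13 [0.5649 0.1338 0.2833] 0.2966810833830624
0 39 [0.5712 0.1362 0.2871] 0.30012772530886367
1 29 [0.5798 0.1358 0.2864] 0.29779522196499986
5 2 [0.6247 0.1173 0.295 ] 0.2962144026879696
6 16 [0.6314 0.1167 0.2934] 0.2963944065970968
7 17 [0.6405 0.1173 0.2822] 0.2928886103087336
scene pail_knob 0.79 [249. 245.] [0.571  0.1945 0.1613]
scene pail_ears 0.76 [223. 212.] [0.5313 0.0881 0.1692]
scene bail_grip 0.64 [218. 194.] [0.5822 0.1219 0.3007]
scene hang_seat 0.84 [196. 186.] [ 0.3793 -0.1461  0.0039]
-4 1 [0.5274 0.1196 0.2961] 0.2961160070371526
-3 1 [0.5406 0.121  0.2953] 0.29527558582256463
-1 12 [0.5648 0.1266 0.2996] 0.30964483749929606
0 49 [0.5721 0.129  0.2967] 0.3101229982496917
1 129 [0.5807 0.1228 0.295 ] 0.3102629987888105
2 28 [0.5899 0.1213 0.297 ] 0.3021766974411523
3 9 [0.601  0.1202 0.296 ] 0.29817155893792346
4 11 [0.6118 0.1197 0.2961] 0.29821856461572094
5 12 [0.6218 0.1198 0.296 ] 0.2986005137880119
6 13 [0.6317 0.1191 0.2953] 0.2975692525796799
7 20 [0.6408 0.1189 0.2837] 0.29275540997830596
pics/1133.png
```

```bash
python3 - <<'E'
from h import *
np.set_printoptions(precision=4,suppress=True)
for n in ['scene','side']:
    z=np.load('pics/%s0.npz'%n); c=cloud(n,z['d']).reshape(-1,3)
    for lo in (.51,.6):
        e=c[np.all((c>[lo,.01,.235])&(c<[lo+.03,.08,.3]),1)]; print(n,lo,np.round(e[:,0].mean(),4),end=' ')
        for y in np.arange(.012,.07,.004):
            q=e[abs(e[:,1]-y)<.002,2]; print(f'{y:.3f}:{q.max()*1000:.0f}/{q.mean()*1000:.0f}' if len(q) else '-',end=' ')
        print()
E
```

```text
scene 0.51 0.5246 0.012:272/271 0.016:271/270 0.020:273/270 0.024:272/271 0.028:271/269 0.032:270/267 0.036:270/263 0.040:265/259 0.044:261/257 0.048:260/256 0.052:265/259 0.056:272/263 0.060:277/272 0.064:275/272 0.068:275/273 
scene 0.6 0.6208 0.012:273/270 0.016:274/271 0.020:274/271 0.024:271/268 0.028:270/268 0.032:268/264 0.036:264/261 0.040:262/257 0.044:258/257 0.048:264/261 0.052:264/261 0.056:274/273 0.060:276/272 0.064:271/270 - 
side 0.51 0.5248 0.012:271/270 0.016:272/270 0.020:270/270 0.024:271/269 0.028:268/267 0.032:267/263 0.036:264/260 0.040:257/257 - - 0.052:253/253 0.056:273/271 0.060:274/270 0.064:271/269 - 
side 0.6 0.6191 0.012:270/270 0.016:272/271 0.020:272/268 0.024:271/268 0.028:268/265 0.032:265/260 0.036:258/257 0.040:252/252 0.044:256/253 0.048:254/254 0.052:272/271 0.056:274/271 0.060:272/270 - -
```

View pics/1133.png

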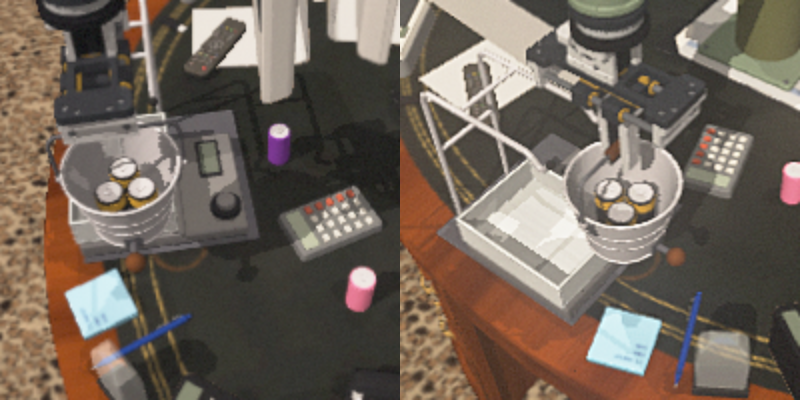

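The picture shows the pail hanging upright from the gripper, knob toward +y, in front of the stand arms (arm tip near (545,170)). Next I move over the dips and lower.

Call:
send_rows([
  [0,[0.03,-0.15,0],0],
  [0,[0,-0.3,0],0],
  [0,[0,-0.4,0],0],
  [0,[0,-0.4,0],0],
  [0,[0,-0.4,0],0],
  [0,[0,-0.4,0],0],
  [0,[0,-0.4,0],0],
  [0,[0,-0.4,0],0],
  [0,[0,-0.4,0],0],
  [0,[0,-0.25,0],0],
  [0,[0,-0.15,0],0],
  [0,[0,0,0],0],
  [0,[0,0,0],0],
  [0,[0,0,0],0],
  [0,[0,0,-0.3],0],
  [0,[0,0,-0.4],0],
  [0,[0,0,-0.3],0],
  [0,[0,0,-0.2],0],
  [0,[0,0,-0.1],0],
  [0,[0,0,0],0],
])

```text
time: 13.5
tcp_pos: [0.5719, 0.0438, 0.2631]
tcp_rot: [[-1.0, 0.026, -0.002], [0.026, 1.0, 0.0], [0.002, 0.0, -1.0]]
force: [-0.2, -0.3, -6.8]
finger_gap: 0.0141
grasp_force: 30.0
```

Call:
send_rows([
  [0,[0,0,-0.1],0],
  [0,[0,0,-0.1],0],
  [0,[0,0,-0.1],0],
  [0,[0,0,-0.1],0],
  [0,[0,0,0],0],
  [0,[0,0,0],0],
])

```text
time: 14.0
tcp_pos: [0.5731, 0.0424, 0.2573]
tcp_rot: [[-1.0, 0.026, 0.002], [0.026, 1.0, -0.002], [-0.002, -0.002, -1.0]]
force: [0.1, -5.5, -3.1]
finger_gap: 0.014
grasp_force: 30.0
```

Call:
send_rows([
  [0,[0,-0.1,0],0],
  [0,[0,-0.1,0],0],
  [0,[0,0,-0.05],0],
  [0,[0,0,0],0],
  [0,[0,0,0],0],
])

```text
time: 14.42
tcp_pos: [0.5725, 0.0403, 0.2557]
tcp_rot: [[-1.0, 0.025, 0.0], [0.025, 1.0, 0.001], [-0.0, 0.001, -1.0]]
force: [-1.1, 1.1, -2.4]
finger_gap: 0.0142
grasp_force: 30.0
```

Call:
send_rows([
  [0,[0,0,-0.1],0],
  [0,[0,0,0],0],
  [0.2,[0,0,0],0],
  [0.2,[0,0,0],0],
  [0.35,[0,0,0],0],
  [0.35,[0,0,0],0],
  [0.35,[0,0,0],0],
])

```text
time: 15.0
tcp_pos: [0.5728, 0.0394, 0.2534]
tcp_rot: [[-1.0, 0.026, 0.0], [0.026, 1.0, -0.0], [-0.0, -0.0, -1.0]]
force: [-0.9, -0.3, 0.3]
finger_gap: 0.0323
grasp_force: 0.0
```

```bash
python3 g.py
```

```text
15.0 [0.5728 0.0394 0.2534] [ 0.026   0.9997 -0.0003] [-0.9284 -0.2982  0.2909] 0.03229252473720702 0.0
side pail_knob 0.89 [199. 204.] [0.5668 0.1193 0.1174]
side pail_ears 0.85 [190. 160.] [0.5736 0.0174 0.1705]
-7 17 [0.5039 0.0434 0.2457] 0.25571763658724433
-6 10 [0.513  0.0424 0.2582] 0.26137019948403706
-5 72 [0.524  0.0274 0.2675] 0.27337939976432923
-4 18 [0.5312 0.041  0.2628] 0.2715455937012192
-3 8 [0.5422 0.042  0.2591] 0.2617710608398546
-2 2 [0.5566 0.0465 0.2582] 0.260308800728994
-1 15 [0.566  0.0639 0.2543] 0.27113697708274453
0 51 [0.5729 0.0673 0.2557] 0.2732822677523463
1 33 [0.5812 0.0669 0.2531] 0.2720749313176515
2 2 [0.5896 0.0451 0.2538] 0.2540219033637632
4 2 [0.6165 0.0508 0.2585] 0.26507792362556615
5 13 [0.6221 0.0531 0.2659] 0.2723118630774536
6 10 [0.6323 0.0394 0.2587] 0.2603858360973277
7 17 [0.6418 0.0398 0.2457] 0.25847480720792604
scene pail_knob 0.78 [223. 238.] [0.5698 0.1147 0.1246]
scene pail_ears 0.6 [197. 212.] [0.5654 0.034  0.1697]
scene hang_seat 0.68 [196. 185.] [0.5834 0.0636 0.2941]
-1 21 [0.5658 0.0481 0.2592] 0.272726513474046
0 77 [0.573  0.0513 0.2597] 0.2733084932335732
1 130 [0.5817 0.0447 0.2566] 0.27281871007951786
2 26 [0.5915 0.0447 0.2623] 0.2675252413499144
3 10 [0.6028 0.0428 0.2608] 0.2629586724609364
4 21 [0.6152 0.0282 0.2664] 0.27325413602003645
5 95 [0.6214 0.0289 0.2669] 0.27338036630103624
6 11 [0.6327 0.0426 0.2611] 0.26388442170967097
7 23 [0.6422 0.0418 0.2477] 0.25925037157337827
pics/1500.png
```

Call:
send_rows([
  [0.35,[0,0,0.3],0],
  [0.35,[0,0,0.5],0],
  [0.35,[0,0,0.8],0],
  [0.35,[0,0,1],0],
  [0.45,[0,0,1],0],
  [0.45,[0,0,1],0],
  [0.45,[0,0.4,1],-0.24],
  [0.45,[0,0.4,0],-0.24],
  [0.45,[0,0.4,0],-0.24],
  [0.45,[0,0.4,0],-0.24],
  [0.45,[0,0.4,0],-0.24],
  [0.45,[0,0.4,0],-0.24],
  [0.45,[0,0.4,0],-0.24],
  [0.45,[0,0.4,0],-0.24],
  [0.45,[0,0.4,0],-0.24],
  [0.45,[0,0.4,0],-0.24],
  [0.45,[0,0,0],-0.24],
  [0.45,[0,0,0],-0.24],
  [0.45,[0,0,0],-0.24],
  [0.45,[0,0,0],0],
])

```text
time: 17.17
tcp_pos: [0.5728, 0.1198, 0.3668]
tcp_rot: [[0.017, 1.0, 0.002], [1.0, -0.017, 0.0], [0.0, 0.002, -1.0]]
force: [0.5, 0.1, 0.5]
finger_gap: 0.0419
grasp_force: 0.0
```

```bash
cat > k.py <<'E'
from h import *
np.set_printoptions(precision=4,suppress=True)
s=sense(); print(s['time'],s['tcp_pos'],s['tcp_rot'][:,1],s['force'],s['finger_gap'])
D={};I={}
for n in ['side','scene','wrist']:
    I[n],D[n]=imaging.capture(n); d=D[n]
    for q in ['pail_knob','pail_mid']:
        for x in imaging.spot_point(q,n)[:1]: print(n,q,round(x['p'],2),np.round(x['xy']),world(n,x['xy'],d,s)[0], 'ray@.117',atz(n,x['xy'],.117,s)[0])
    c=cloud(n,d,s).reshape(-1,3); c=c[(d>0).ravel()]
    e=c[np.all((c>[.55,.1,.10])&(c<[.6,.145,.14]),1)]; print('knob',len(e), e.mean(0) if len(e) else 0, e.min(0) if len(e) else 0,e.max(0) if len(e) else 0)
    e=c[np.all((c>[.55,-.05,.257])&(c<[.595,.08,.285]),1)]; print('sleeve', len(e), np.median(e,0) if len(e) else 0)
    p=c[np.all((c>[.48,-.06,.188])&(c<[.66,.16,.206]),1)]
    if len(p)>30:
        x=np.array([.573,.04,0]); m=np.ones(len(p),bool)
        for _ in range(6):
            x=np.linalg.lstsq(np.c_[2*p[m,:2],np.ones(m.sum())],(p[m,:2]**2).sum(1),rcond=None)[0]; R=np.sqrt(x[2]+x[0]**2+x[1]**2); m=abs(np.hypot(*(p[:,:2]-x[:2]).T)-R)<.005
        print('rim',m.sum(),x[:2],R)
        q=p[m]; A=np.linalg.lstsq(np.c_[q[:,:2],np.ones(len(q))],q[:,2],rcond=None)[0]
f='pics/k%d.png'%(100*s['time'])
cv2.imwrite(f,np.hstack([cv2.resize(I['side'][90:290,130:330],(266,400)) if 0 else cv2.resize(I['side'][90:290,130:330],(300,300)),cv2.resize(I['wrist'],(400,300))])[...,::-1]); print(f)
E
python3 k.py
```

```text
17.1667 [0.5728 0.1198 0.3668] [ 0.9999 -0.0167  0.0017] [0.4803 0.0573 0.4987] 0.04193801378612122
side pail_knob 0.97 [194. 203.] [0.5789 0.1196 0.1237] ray@.117 [0.5795 0.1146 0.117 ]
side pail_mid 0.91 [195. 168.] [0.5644 0.0455 0.1686] ray@.117 [ 0.5679 -0.0015  0.117 ]
knob 76 [0.5756 0.119  0.1199] [0.5642 0.1    0.109 ] [0.5874 0.1282 0.1281]
sleeve 95 [0.5746 0.0446 0.263 ]
rim 461 [0.5729 0.0425] 0.06387410021391628
scene pail_knob 0.71 [226. 239.] [0.5646 0.1203 0.1219] ray@.117 [0.5618 0.1179 0.117 ]
scene pail_mid 0.77 [199. 221.] [0.5856 0.0581 0.1713] ray@.117 [0.5536 0.0251 0.117 ]
knob 83 [0.5773 0.1193 0.1215] [0.5645 0.1015 0.1098] [0.5868 0.1301 0.1286]
sleeve 106 [0.5748 0.0469 0.2651]
rim 521 [0.5737 0.0441] 0.06449585879405316
wrist pail_knob 0.76 [256. 172.] [0.5792 0.1162 0.129 ] ray@.117 [0.5793 0.1138 0.117 ]
wrist pail_mid 0.59 [251. 236.] [0.5718 0.0463 0.1685] ray@.117 [0.5714 0.0244 0.117 ]
knob 286 [0.5757 0.1154 0.1255] [0.5649 0.1    0.117 ] [0.587  0.1267 0.1311]
sleeve 766 [0.5727 0.0438 0.2675]
rim 1707 [0.5734 0.0422] 0.06372640539370739
pics/k1716.png
```

Call:
send_rows([
  [0.45,[0.16,0.41,0],0],
  [0.45,[0,0,-0.7],0],
  [0.45,[0,0,-1],0],
  [0.45,[0,0,-1],0],
  [0.45,[0,0,-1],0],
  [0.45,[0,0,-1],0],
  [0.45,[0,0,-1],0],
  [0.45,[0,0,-1],0],
  [0.45,[0,0,-1],0],
  [0.45,[0,0,-1],0],
  [0.45,[0,0,-1],0],
  [0.45,[0,0,-1],0],
  [0.45,[0,0,-0.6],0],
  [0.45,[0,0,-0.3],0],
  [0.45,[0,0,0],0],
  [0.45,[0,0,0],0],
])

```text
time: 18.95
tcp_pos: [0.5763, 0.1281, 0.134]
tcp_rot: [[0.015, 1.0, 0.001], [1.0, -0.015, 0.0], [0.0, 0.001, -1.0]]
force: [0.1, -0.6, 0.7]
finger_gap: 0.0422
grasp_force: 0.0
```

```bash
python3 k.py
```

```text
18.95 [0.5763 0.1281 0.134 ] [ 0.9999 -0.0148  0.0008] [ 0.092  -0.5522  0.727 ] 0.04219951733613974
side pail_knob 0.79 [199. 203.] [0.5671 0.1187 0.1184] ray@.117 [0.5672 0.1177 0.117 ]
side pail_mid 0.92 [194. 167.] [0.5566 0.1585 0.2967] ray@.117 [ 0.5691 -0.0065  0.117 ]
knob 110 [0.5725 0.1235 0.1214] [0.5502 0.1008 0.1077] [0.6    0.1393 0.1397]
sleeve 0 0
rim 159 [0.5732 0.0433] 0.06438532558806132
scene pail_knob 0.64 [223. 242.] [0.579  0.1216 0.1244] ray@.117 [0.5748 0.118  0.117 ]
scene pail_mid 0.97 [198. 217.] [0.5766 0.0454 0.169 ] ray@.117 [0.5454 0.013  0.117 ]
knob 82 [0.5633 0.1302 0.1235] [0.5502 0.1186 0.1087] [0.5841 0.1416 0.1399]
sleeve 105 [0.5745 0.0464 0.2648]
rim 258 [0.5741 0.0447] 0.06481973391663533
wrist pail_knob 0.55 [251. 260.] [0.5767 0.1207 0.1265] ray@.117 [0.5766 0.1158 0.117 ]
knob 1986 [0.5732 0.1224 0.1246] [0.55   0.1    0.1104] [0.6    0.1386 0.1399]
sleeve 0 0
rim 1482 [0.5772 0.1277] 0.025475893200754773
pics/k1895.png
```

Call:
send_rows([
  [0.45,[0,-0.2,0.05],0],
  [0.45,[0,-0.17,0],0],
  [0.45,[0,0,0],0],
  [0,[0,0,0],0],
  [0,[0,0,0],0],
  [0,[0,0,0],0],
  [0,[0,0,0],0],
  [0,[0,0,0],0],
])

```text
time: 20.07
tcp_pos: [0.5751, 0.1205, 0.1342]
tcp_rot: [[0.015, 1.0, -0.002], [1.0, -0.015, -0.0], [-0.0, -0.002, -1.0]]
force: [-1.4, 0.7, 0.1]
finger_gap: 0.0223
grasp_force: 30.0
```

```bash
python3 k.py|head -1;python3 -c "
import cv2,numpy as np;from h import *
im,d=imaging.capture('side');i2,d=imaging.capture('wrist');cv2.imwrite('pics/q.png',np.hstack([cv2.resize(im[110:260,140:290],(400,400),interpolation=3),cv2.resize(i2[150:384,140:374],(400,400))])[...,::-1])"
```

```text
20.0667 [0.5751 0.1205 0.1342] [ 0.9999 -0.0148 -0.0015] [-1.4232  0.6913  0.102 ] 0.022313590529107467
```

View pics/q.png

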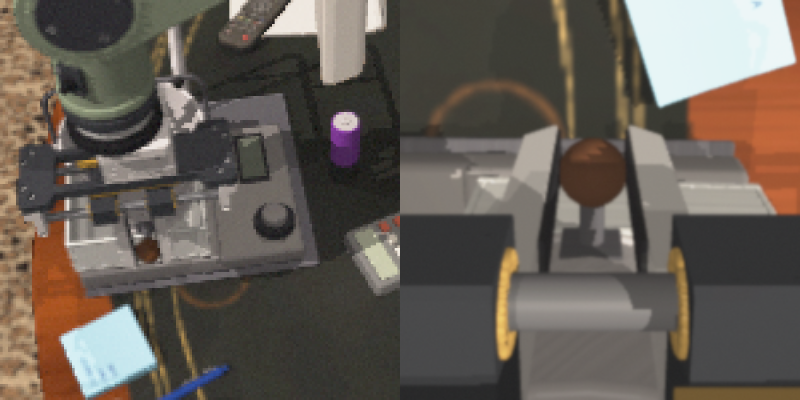

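The side and wrist crops show the knob ball centred between both pads (wrist crop at (592,172)). Next I start the tipping arc.

Call:
send_rows([
  [0,[0,0.11,0.11],0],
  [0,[0,0.2,0.24],0],
  [0,[0,0.2,0.27],0],
  [0,[0,0.2,0.27],0],
  [0,[0,0.17,0.28],0],
  [0,[0,0.15,0.3],0],
  [0,[0,0.14,0.32],0],
  [0,[0,0.12,0.33],0],
  [0,[0,0.1,0.34],0],
  [0,[0,0.06,0.35],0],
  [0,[0,0.05,0.35],0],
  [0,[0,0.03,0.35],0],
  [0,[0,0,0.35],0],
  [0,[0,0,0],0],
])

```text
time: 21.78
tcp_pos: [0.5765, 0.1511, 0.2137]
tcp_rot: [[0.015, 1.0, 0.002], [1.0, -0.015, 0.0], [0.0, 0.002, -1.0]]
force: [-1.9, -0.3, -1.8]
finger_gap: 0.0226
grasp_force: 30.0
```

Call:
send_rows([
  [0,[0,-0.03,0.29],0],
  [0,[0,-0.03,0.29],0],
  [0,[0,-0.05,0.29],0],
  [0,[0,-0.05,0.3],0],
  [0,[0,-0.12,0.33],0],
  [0,[0,-0.13,0.32],0],
  [0,[0,-0.14,0.32],0],
  [0,[0,-0.15,0.32],0],
  [0,[0,-0.2,0.29],0],
  [0,[0,-0.21,0.28],0],
  [0,[0,-0.22,0.27],0],
  [0,[0,-0.22,0.26],0],
  [0,[0,0,0],0],
  [0,[0,0,0],0],
])

```text
time: 22.95
tcp_pos: [0.5765, 0.1194, 0.2834]
tcp_rot: [[0.016, 1.0, 0.002], [1.0, -0.016, -0.0], [-0.0, 0.002, -1.0]]
force: [1.4, 0.2, -4.7]
finger_gap: 0.0225
grasp_force: 30.0
```

```bash
cat > v.py <<'E'
from h import *
np.set_printoptions(precision=4,suppress=True)
s=sense(); print(s['time'],s['tcp_pos'],s['force'],s['finger_gap'])
im,d=imaging.capture('side');i2,d=imaging.capture('scene')
f='pics/v%d.png'%(100*s['time']); cv2.imwrite(f,np.hstack([cv2.resize(im[70:270,100:300],(400,400),interpolation=3),cv2.resize(i2[110:310,110:310],(400,400),interpolation=3)])[...,::-1]); print(f)
for n in ['side','scene']:
    print([(round(x['p'],2),np.round(x['xy'])) for x in imaging.spot_point('cell1_mid',n)])
E
python3 v.py
```

```text
22.95 [0.5765 0.1194 0.2834] [ 1.3834  0.2208 -4.6613] 0.022473848382573536
pics/v2295.png
[(0.78, array([269., 161.])), (0.7, array([309., 237.])), (0.56, array([340., 248.]))]
[(0.58, array([330., 206.])), (0.51, array([304., 211.]))]
```

Call:
send_rows([
  [0,[0,-0.12,0.11],0],
  [0,[0,-0.12,0.11],0],
  [0,[0,-0.12,0.1],0],
  [0,[0,-0.12,0.1],0],
  [0,[0,-0.12,0.1],0],
  [0,[0,-0.12,0.09],0],
  [0,[0,0,0],0],
  [0,[0,0,0],0],
  [0,[0,0,0],0],
  [0,[0,0,0],0],
  [0,[0,0,0],0],
  [0,[0,0,0],0],
])

```text
time: 24.15
tcp_pos: [0.5757, 0.1057, 0.2949]
tcp_rot: [[0.015, 1.0, -0.0], [1.0, -0.015, -0.0], [-0.0, -0.0, -1.0]]
force: [-0.4, 0.1, -6.7]
finger_gap: 0.0224
grasp_force: 30.0
```

```bash
python3 v.py
```

```text
24.15 [0.5757 0.1057 0.2949] [-0.4495  0.1269 -6.6875] 0.0224316691008064
pics/v2415.png
[(0.76, array([338., 250.])), (0.68, array([269., 165.])), (0.61, array([308., 232.]))]
[(0.79, array([333., 207.])), (0.74, array([301., 212.])), (0.46, array([225., 186.]))]
```

View pics/v2415.png

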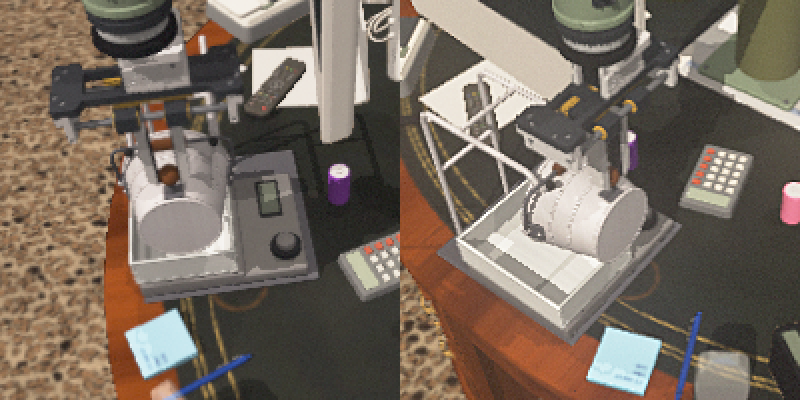

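The picture shows the pail about horizontal, mouth over the tray, bail still in the dips, the knob held (612,180) and the tray still empty. I tip a little further and measure the angle.

Call:
send_rows([
  [0,[0,-0.08,0.05],0],
  [0,[0,-0.08,0.05],0],
  [0,[0,-0.08,0.05],0],
  [0,[0,-0.08,0.05],0],
  [0,[0,-0.08,0.05],0],
  [0,[0,0,0],0],
  [0,[0,0,0],0],
  [0,[0,0,0],0],
  [0,[0,0,0],0],
  [0,[0,0,0],0],
  [0,[0,0,0],0],
])

```text
time: 25.27
tcp_pos: [0.5758, 0.0976, 0.3]
tcp_rot: [[0.015, 1.0, 0.0], [1.0, -0.015, -0.0], [-0.0, 0.0, -1.0]]
force: [0.3, -0.2, -6.3]
finger_gap: 0.0224
grasp_force: 30.0
```

```bash
cat > ang.py <<'E'
from h import *
np.set_printoptions(precision=4,suppress=True)
s=sense(); print(s['time'],s['tcp_pos'],s['force'],s['finger_gap'])
rng=np.random.default_rng(0)
for n in ['side','scene']:
    im,d=imaging.capture(n); c=cloud(n,d).reshape(-1,3)[(d>0).ravel()]
    p=c[np.all((c>[.52,.09,.13])&(c<[.63,.16,.265]),1)]; best=None
    for _ in range(500):
        a=p[rng.choice(len(p),3,False)]; nn=np.cross(a[1]-a[0],a[2]-a[0]); l=np.linalg.norm(nn)
        if l<1e-6: continue
        nn/=l; m=abs((p-a[0])@nn)<.0025
        if best is None or m.sum()>best.sum(): best=m
    q=p[best]; u=np.linalg.svd(q-q.mean(0))[2][2]; u*=np.sign(u[1])
    print(n,len(p),best.sum(),'normal',u,'tip deg',90+np.degrees(np.arcsin(u[2])),'centre',(q.min(0)+q.max(0))/2)
    t=c[np.all((c>[.525,-.13,.05])&(c<[.645,.05,.12]),1)]; print('tray contents',len(t), (t[:,2]>.06).sum())
    w=c[np.all((c>[.535,-.03,.24])&(c<[.61,.075,.3]),1)]; print('wire/sleeve', len(w), np.median(w,0))
E
python3 ang.py
```

```text
25.2667 [0.5758 0.0976 0.3   ] [ 0.2809 -0.2201 -6.2517] 0.02242167803824991
side 1277 1004 normal [0.0267 0.9954 0.0916] tip deg 95.25691267790512 centre [0.577  0.1126 0.2032]
tray contents 0 0
wire/sleeve 359 [0.5562 0.0433 0.2533]
scene 1066 720 normal [0.0311 0.995  0.0944] tip deg 95.41542294149765 centre [0.5779 0.1152 0.2055]
tray contents 328 258
wire/sleeve 372 [0.593  0.0504 0.2543]
```

Call:
send_rows([
  [0,[0,0.03,0.08],0],
  [0,[0,0.03,0.08],0],
  [0,[0,0.03,0.08],0],
  [0,[0,0,0],0],
  [0,[0,0,0],0],
  [0,[0,0,0],0],
  [0,[0,0,0],0],
  [0,[0,0,0],0],
])

```text
time: 26.03
tcp_pos: [0.5762, 0.0994, 0.3055]
tcp_rot: [[0.015, 1.0, 0.002], [1.0, -0.015, -0.0], [-0.0, 0.002, -1.0]]
force: [0.4, -0.2, -3.1]
finger_gap: 0.0225
grasp_force: 30.0
```

```bash
python3 ang.py
```

```text
26.0333 [0.5762 0.0994 0.3055] [ 0.3635 -0.1752 -3.1418] 0.022508187156504045
side 1401 1081 normal [0.0273 0.9862 0.1635] tip deg 99.40967297842303 centre [0.5775 0.1198 0.2099]
tray contents 1 1
wire/sleeve 330 [0.5556 0.0443 0.2541]
scene 1183 763 normal [0.0259 0.9897 0.1408] tip deg 98.0957478268335 centre [0.5788 0.1208 0.2115]
tray contents 730 654
wire/sleeve 379 [0.5924 0.0489 0.2573]
```

Call:
send_rows([
  [0,[0,-0.02,0.08],0],
  [0,[0,-0.02,0.08],0],
  [0,[0,-0.02,0.06],0],
  [0,[0,0,0],0],
  [0,[0,0,0],0],
  [0,[0,0,0],0],
  [0,[0,0,0],0],
  [0,[0,0,0],0],
  [0,[0,0,0],0],
])

```text
time: 26.88
tcp_pos: [0.5757, 0.0982, 0.3092]
tcp_rot: [[0.015, 1.0, -0.0], [1.0, -0.015, 0.0], [0.0, -0.0, -1.0]]
force: [-0.1, -0.1, -3.1]
finger_gap: 0.0224
grasp_force: 30.0
```

```bash
python3 ang.py; python3 v.py
```

```text
26.8833 [0.5757 0.0982 0.3092] [-0.0511 -0.0827 -3.1033] 0.022443200525614056
side 1388 1075 normal [0.0276 0.988  0.1518] tip deg 98.73171987845814 centre [0.577  0.1185 0.2137]
tray contents 11 4
wire/sleeve 349 [0.5539 0.0437 0.2575]
scene 1192 774 normal [0.0202 0.9883 0.1511] tip deg 98.69150685191381 centre [0.5778 0.1212 0.214 ]
tray contents 590 504
wire/sleeve 386 [0.5924 0.0484 0.2603]
26.9833 [0.5757 0.0982 0.3092] [-0.3803  0.9009 -3.8036] 0.022126272188821003
pics/v2698.png
[(0.81, array([311., 236.])), (0.74, array([342., 250.])), (0.52, array([269., 161.]))]
[(0.71, array([332., 206.])), (0.66, array([303., 212.])), (0.63, array([224., 186.]))]
```

View pics/v2698.png

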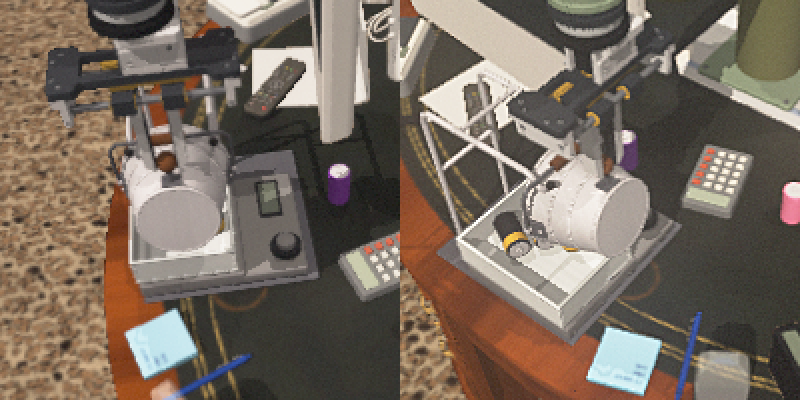

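The picture shows one cell in the tray at (512,235) and a second partly hidden near (570,245). The scale and tray are undisturbed. I'll reseat the wire, let the pail down, and check.

Call:
send_rows([
  [0,[0,0,-0.11],0],
  [0,[0,0,-0.11],0],
  [0,[0,0,-0.11],0],
  [0,[0,0.05,-0.1],0],
  [0,[0,0.18,-0.08],0],
  [0,[0,0.18,-0.08],0],
  [0,[0,0.18,-0.08],0],
  [0,[0,0.18,-0.08],0],
  [0,[0,0.18,-0.09],0],
  [0,[0,0.18,-0.09],0],
  [0,[0,0,0],0],
  [0,[0,0,0],0],
])

```text
time: 28.18
tcp_pos: [0.5758, 0.1213, 0.2907]
tcp_rot: [[0.014, 1.0, 0.0], [1.0, -0.014, 0.0], [0.0, 0.0, -1.0]]
force: [0.9, -0.2, -0.9]
finger_gap: 0.0223
grasp_force: 30.0
```

```bash
python3 ang.py
```

```text
28.1833 [0.5758 0.1213 0.2907] [ 0.9099 -0.2342 -0.8637] 0.022302556420555234
side 1410 881 normal [ 0.0221  0.9996 -0.0184] tip deg 88.94346297945864 centre [0.5771 0.1291 0.2028]
tray contents 0 0
wire/sleeve 304 [0.574  0.0507 0.2511]
scene 1204 586 normal [ 0.0144  0.9999 -0.0081] tip deg 89.5331664768904 centre [0.5783 0.1308 0.2046]
tray contents 605 520
wire/sleeve 203 [0.596  0.0581 0.2506]
```

Call:
send_rows([
  [0,[0,0.17,-0.21],0],
  [0,[0,0.17,-0.22],0],
  [0,[0,0.16,-0.22],0],
  [0,[0,0.16,-0.23],0],
  [0,[0,0.15,-0.23],0],
  [0,[0,0.12,-0.25],0],
  [0,[0,0.11,-0.26],0],
  [0,[0,0.11,-0.26],0],
  [0,[0,0.1,-0.26],0],
  [0,[0,0.08,-0.26],0],
  [0,[0,0.06,-0.27],0],
  [0,[0,0.05,-0.28],0],
  [0,[0,0.04,-0.28],0],
  [0,[0,0.03,-0.28],0],
  [0,[0,0.02,-0.28],0],
  [0,[0,0,0],0],
])

```text
time: 29.62
tcp_pos: [0.5749, 0.1514, 0.2132]
tcp_rot: [[0.015, 1.0, -0.002], [1.0, -0.015, -0.0], [-0.0, -0.002, -1.0]]
force: [0.7, -0.3, -1.4]
finger_gap: 0.0223
grasp_force: 30.0
```

```bash
python3 v.py
```

```text
29.6167 [0.5749 0.1514 0.2132] [ 0.6646 -0.2761 -1.4381] 0.02233570847153954
pics/v2961.png
[(0.65, array([311., 233.])), (0.63, array([269., 159.])), (0.5, array([337., 248.]))]
[(0.79, array([304., 208.])), (0.55, array([334., 204.])), (0.54, array([269., 311.]))]
```

Call:
send_rows([
  [0,[0,-0.01,-0.26],0],
  [0,[0,-0.02,-0.26],0],
  [0,[0,-0.04,-0.26],0],
  [0,[0,-0.05,-0.26],0],
  [0,[0,-0.06,-0.26],0],
  [0,[0,-0.08,-0.26],0],
  [0,[0,-0.1,-0.26],0],
  [0,[0,-0.11,-0.26],0],
  [0,[0,-0.12,-0.25],0],
  [0,[0,-0.13,-0.25],0],
  [0,[0,-0.15,-0.24],0],
  [0,[0,-0.17,-0.24],0],
  [0,[0,-0.17,-0.24],0],
  [0,[0,-0.17,-0.22],0],
  [0,[0,-0.15,-0.16],0],
  [0,[0,0,0],0],
  [0,[0,0,0],0],
])

```text
time: 31.23
tcp_pos: [0.5755, 0.1208, 0.1409]
tcp_rot: [[0.015, 1.0, -0.001], [1.0, -0.015, 0.0], [0.0, -0.001, -1.0]]
force: [0.7, 0.1, 0.7]
finger_gap: 0.022
grasp_force: 30.0
```

```bash
cat > i.py <<'E'
from h import *
np.set_printoptions(precision=4,suppress=True)
s=sense(); print(s['time'],s['tcp_pos'],s['force'],s['finger_gap'])
im,_=imaging.capture('side');i2,_=imaging.capture('scene')
f='pics/i%d.png'%(100*s['time']); cv2.imwrite(f,np.hstack([cv2.resize(im[100:250,110:260],(400,400),interpolation=3),cv2.resize(i2[150:300,120:270],(400,400),interpolation=3)])[...,::-1]); print(f)
E
python3 i.py; python3 k.py | grep -E "rim|knob|sleeve"
```

```text
31.2333 [0.5755 0.1208 0.1409] [0.6761 0.1097 0.6636] 0.021971829484977518
pics/i3123.png
side pail_knob 0.82 [196. 202.] [0.5731 0.1199 0.126 ] ray@.117 [0.5738 0.1132 0.117 ]
knob 130 [0.578  0.1233 0.1262] [0.5543 0.101  0.1105] [0.5997 0.1317 0.1397]
sleeve 0 0
rim 133 [0.5756 0.0372] 0.06352415858071672
scene pail_knob 0.6 [223. 243.] [0.592  0.1334 0.1463] ray@.117 [0.5755 0.1191 0.117 ]
knob 96 [0.5768 0.1276 0.1291] [0.555  0.1156 0.1151] [0.5997 0.1348 0.1394]
sleeve 105 [0.5757 0.047  0.2648]
rim 234 [0.5764 0.0399] 0.06437498258019841
wrist pail_knob 0.9 [254. 251.] [0.5774 0.1183 0.1312] ray@.117 [0.5773 0.1115 0.117 ]
knob 1936 [0.5767 0.1208 0.1287] [0.5541 0.1001 0.1165] [0.5999 0.1312 0.14  ]
sleeve 0 0
rim 2380 [0.5768 0.1168] 0.018676729848062262
```

View pics/i3123.png

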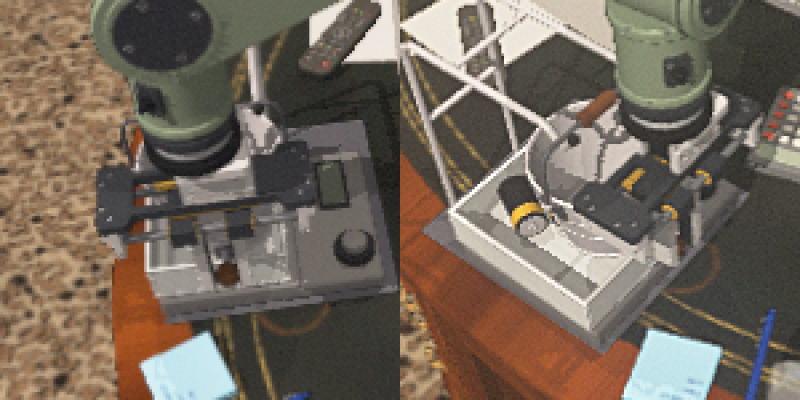

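Call:
send_rows([
  [0,[0,0.05,-0.1],0],
  [0,[0,0.05,-0.1],0],
  [0,[0,0,0],0],
  [0.3,[0,0,0],0],
  [0.45,[0,0,0],0],
  [0.45,[0,0,0],0],
  [0.45,[0,0,0],0],
  [0.45,[0,0.3,0],0],
  [0.45,[0,0.4,0],0],
  [0.45,[0,0.5,0],0],
  [0.45,[0,0.3,0.7],0],
  [0.45,[0,0,1],0],
  [0.45,[0,0,1],0],
  [0.45,[0,0,1],0],
  [0.45,[0,0,1],0],
  [0.45,[0,0,1],0],
  [0.45,[0,0,1],0],
  [0.45,[0,0,1],0],
  [0.45,[0,0,1],0],
  [0.45,[0,0,1],0],
])

```text
time: 33.45
tcp_pos: [0.5755, 0.154, 0.3323]
tcp_rot: [[0.014, 1.0, 0.0], [1.0, -0.014, 0.0], [0.0, 0.0, -1.0]]
force: [0.8, -0.0, 0.0]
finger_gap: 0.0422
grasp_force: 0.0
```

Call:
send_rows([
  [0.45,[0,0,1],0],
  [0.45,[0,0,1],0],
  [0.45,[0,0,0.5],0],
  [0.45,[0,0,0],0],
])

```text
time: 33.78
tcp_pos: [0.5768, 0.1538, 0.3846]
tcp_rot: [[0.014, 1.0, 0.006], [1.0, -0.014, 0.001], [0.001, 0.006, -1.0]]
force: [-0.0, 0.3, 0.1]
finger_gap: 0.0426
grasp_force: 0.0
```

```bash
sed -i 's/^im,_=.*/im,_=imaging.capture("wrist");i2,_=imaging.capture("scene");im=im[::,64:448]/; s/im\[100:250,110:260\]/im/' i.py; python3 i.py; python3 k.py
```

```text
33.7833 [0.5768 0.1538 0.3846] [-0.0412  0.2864  0.0925] 0.042552431045226415
pics/i3378.png
33.8833 [0.5756 0.1534 0.3807] [ 0.9999 -0.0144 -0.0004] [-0.4731  0.3954 -0.8988] 0.04206884002774336
side pail_knob 0.67 [194. 204.] [0.5792 0.1229 0.1253] ray@.117 [0.5799 0.1167 0.117 ]
side pail_mid 0.87 [190. 169.] [ 0.5817 -0.0033  0.1127] ray@.117 [0.5814 0.0005 0.117 ]
knob 79 [0.5775 0.1213 0.1208] [0.5667 0.1015 0.1075] [0.5897 0.1309 0.1275]
sleeve 72 [0.5798 0.0447 0.2637]
rim 469 [0.5751 0.0447] 0.06388194172252762
scene pail_knob 0.87 [223. 243.] [0.5771 0.1192 0.1192] ray@.117 [0.5758 0.1181 0.117 ]
scene pail_mid 0.71 [196. 222.] [0.5595 0.0183 0.1129] ray@.117 [0.5618 0.0208 0.117 ]
knob 75 [0.5793 0.1138 0.1175] [0.5668 0.1001 0.1063] [0.5882 0.1232 0.1238]
sleeve 107 [0.5761 0.0468 0.2647]
rim 464 [0.5759 0.043 ] 0.06444594073121003
wrist pail_knob 0.75 [253. 196.] [0.5777 0.1126 0.1225] ray@.117 [0.5777 0.1111 0.117 ]
wrist pail_mid 0.67 [252. 259.] [0.5748 0.0151 0.1142] ray@.117 [0.5749 0.0165 0.117 ]
knob 217 [0.578  0.1099 0.1203] [0.566  0.1001 0.1099] [0.5896 0.1191 0.126 ]
sleeve 547 [0.5739 0.0461 0.2663]
rim 521 [0.576  0.0413] 0.06276343470745095
pics/k3388.png
```

View pics/i3378.png

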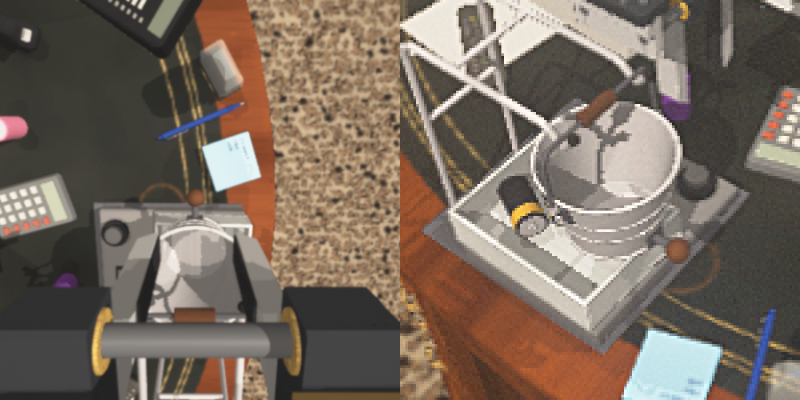

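The scene crop shows the pail hanging in the dips with an empty interior (610,150) and a cell in the tray at (525,205). I'll move the arm clear and check stillness and the other two cells.

Call:
send_rows([
  [0.45,[0,1,0.5],0],
  [0.45,[-0.5,1,0.5],0],
  [0.45,[-0.5,1,0.5],0],
  [0.45,[-1,1,0],0],
  [0.45,[-1,1,0],0],
  [0.45,[-1,1,0],0],
  [0.45,[-1,1,0],0],
  [0.45,[-1,1,0],0],
  [0.45,[-1,1,0],0],
  [0.45,[-1,1,0],0],
  [0.45,[0,0,0],0],
  [0.45,[0,0,0],0],
  [0.45,[0,0,0],0],
  [0.45,[0,0,0],0],
  [0.45,[0,0,0],0],
  [0.45,[0,0,0],0],
  [0.45,[0,0,0],0],
  [0.45,[0,0,0],0],
  [0.45,[0,0,0],0],
  [0.45,[0,0,0],0],
])

```text
time: 36.0
tcp_pos: [0.4159, 0.3527, 0.4112]
tcp_rot: [[0.015, 1.0, -0.0], [1.0, -0.015, -0.0], [-0.0, -0.0, -1.0]]
force: [0.8, 0.2, -0.1]
finger_gap: 0.0425
grasp_force: 0.0
```

```bash
cat > z.py <<'E'
from h import *
np.set_printoptions(precision=4,suppress=True)
s=sense(); print(s['time'],s['tcp_pos'])
I={}
for r in range(3):
  for n in ['side','scene']:
    im,d=imaging.capture(n); I[n]=im; c=cloud(n,d).reshape(-1,3)[(d>0).ravel()]
    b=lambda lo,hi:c[np.all((c>lo)&(c<hi),1)]
    e=b([.55,.1,.10],[.6,.15,.14]); w=b([.55,-.05,.257],[.595,.08,.285])
    print(n,'knob',e.mean(0),e.max(0),'sleeve',np.median(w,0))
  if r==2:
    for n in I: print(n,[(round(x['p'],2),np.round(x['extent'])) for x in imaging.look_for('cell1_mid',n)])
for n in I: 
    im,d=imaging.capture(n); c=cloud(n,d).reshape(-1,3)[(d>0).ravel()]; b=lambda lo,hi:c[np.all((c>lo)&(c<hi),1)]
    t=b([.45,-.16,.078],[.72,.11,.09]);print('tray',len(t),cv2.minAreaRect(t[:,:2].astype(np.float32)))
    q=b([.5,-.13,.105],[.65,.2,.135]); q=q[np.hypot(q[:,0]-.575,q[:,1]-.043)<.045]; print('pail floor',len(q),np.median(q,0))
    q=b([.5,-.13,.135],[.65,.2,.195]); q=q[np.hypot(q[:,0]-.575,q[:,1]-.043)<.04]; print('in pail high',len(q),q.mean(0) if len(q) else 0)
a=I['side'][130:210,150:230]; o=I['scene'][165:255,130:220]
cv2.imwrite('pics/fin.png',np.hstack([cv2.resize(a,(400,400),interpolation=3),cv2.resize(o,(400,400),interpolation=3)])[...,::-1])
E
python3 z.py
```

```text
36.0 [0.4159 0.3527 0.4112]
side knob [0.5776 0.118  0.1184] [0.5896 0.1264 0.1257] sleeve [0.573  0.0445 0.2631]
scene knob [0.5792 0.1175 0.1199] [0.5875 0.1282 0.1279] sleeve [0.5754 0.0468 0.2648]
side knob [0.5776 0.1171 0.1181] [0.5899 0.1252 0.1249] sleeve [0.5733 0.0439 0.2629]
scene knob [0.5791 0.1165 0.1187] [0.5877 0.1275 0.1252] sleeve [0.5766 0.0469 0.2647]
side knob [0.5772 0.1164 0.1177] [0.5893 0.124  0.1241] sleeve [0.5735 0.0444 0.2631]
scene knob [0.5793 0.117  0.1191] [0.5889 0.1274 0.1266] sleeve [0.5751 0.0467 0.2652]
side [(0.79, array([311., 234.,  15.,  25.])), (0.58, array([340., 248.,  16.,  25.]))]
scene [(0.74, array([306., 211.,  15.,  22.])), (0.64, array([224., 185.,  13.,  22.])), (0.52, array([332., 203.,  17.,  20.]))]
tray 242 ((0.5836640000343323, -0.041931599378585815), (0.23875650763511658, 0.139099583029747), 87.71360778808594)
pail floor 292 [0.5752 0.0222 0.1106]
in pail high 0 0
tray 460 ((0.5893673300743103, -0.03681230545043945), (0.14032214879989624, 0.23677422106266022), 0.37278634309768677)
pail floor 290 [0.5606 0.029  0.1113]
in pail high 0 0
```

View pics/fin.png

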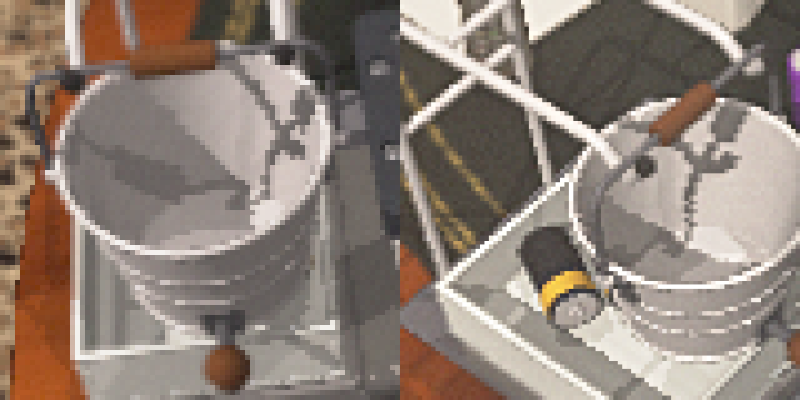

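The final crop shows the pail hanging straight, empty inside, with one cell visible in the tray at (560,275). The other two would be hidden behind the pail, so I'll confirm with the wrist depth.

Call:
send_rows([
  [0.45,[0.2,-1,0],0],
  [0.45,[0.2,-1,0],0],
  [0.45,[0.2,-1,0],0],
  [0.45,[0.25,-1,0],0],
  [0.45,[0.25,-1,0],0],
  [0.45,[0.25,-1,0],0],
  [0.45,[0.25,-1,0],0],
  [0.45,[0.25,-1,0],0],
  [0.45,[0.25,-1,0],0],
  [0.45,[0.25,-1,0],0],
  [0.45,[0.25,-1,0],0],
  [0.45,[0.25,-1,0],0],
  [0.45,[0.25,-1,0],0],
  [0.45,[0.25,-1,0],0],
  [0.45,[0.25,-1,0],0],
  [0.45,[0.25,-1,0],0],
  [0.45,[0.25,-1,0],0],
  [0.45,[0,-0.5,0],0],
  [0.45,[0,0,0],0],
  [0.45,[0,0,0],0],
])

```text
time: 38.17
tcp_pos: [0.4975, 0.003, 0.4112]
tcp_rot: [[0.016, 1.0, -0.0], [1.0, -0.016, 0.001], [0.001, -0.0, -1.0]]
force: [-1.5, 0.8, -0.4]
finger_gap: 0.0423
grasp_force: 0.0
```

```bash
python3 - <<'E'
from h import *
s=sense(); im,d=imaging.capture('wrist'); c=cloud('wrist',d,s)
print(s['time'],s['tcp_pos'],[(round(x['p'],2),np.round(x['xy']),np.round(world('wrist',x['xy'],d,s)[0],3)) for x in imaging.spot_point('cell1_mid','wrist')])
# height map (mm) inside tray area, 10 mm cells; rows y descending, cols x
p=c[d>0]
for y in np.arange(.10,-.14,-.012):
    print(f'{y:.3f}',' '.join(f'{np.median(q)*1000:4.0f}' if len(q:=p[(abs(p[:,0]-x)<.006)&(abs(p[:,1]-y)<.006)][:,2])>2 else '   .' for x in np.arange(.51,.67,.012)))
E
```

```text
38.1667 [0.49754714 0.00296605 0.41121601] [(0.75, array([116.,  18.]), array([0.307, 0.204, 0.061])), (0.67, array([167., 192.]), array([ 0.357, -0.054,  0.062]))]
0.100    2    2    3  198  196  191  191  196  200  200    .    .    .    .
0.088    3    3  194  175  158  147  147  158  179  199  201    .    .    .
0.076   32  195  168  138  112  110  111  117  142  174  200    .    .    .
0.064   37  196  142  111  110  110  111  111  112  149  187  202    .    .
0.052  195  264  129  111  112  112  112  111  111  262  175  202    .    .
0.040  204  501  502  500  266  267  267  263  113  256  175  223    .    .
0.028  502  506  509  504  502  487  113  112  113  267  182  201    .    .
0.016  205  458  508  509  113  490  113    .    .  271  188  204    .    .
0.004   35  456  155  115  114  489  114  114  124  180  202    .    .    .
-0.008   37  440  199  170  142  140  129  142  174  207  207    .    .    .
-0.020   37  273  207  206  196  187  187  195  206  273    .    .    .    .
-0.032   37  272   46    .    .  207  207    .    .  273    .    .    .    .
-0.044   37  272   46   74    .    .    .    .    .  273    .    .   89    .
-0.056   38  272   46   78   79   77    .    .    .  273    .    .   87    .
-0.068   37  272   62   80   77   67   76   79   76  273   47   46   74    .
-0.080   37  272  270   79   74   66   78   78   75  273   46   46   75    .
-0.092   55  272  273   46   46   74   80  271  272   46   46   47   78    .
-0.104   87   89   56   69   54   58   78   76   56   47   46   50   89    .
-0.116    7  273    .   89    .    .    .   89   89   82   73   72   88    .
-0.128    8  273    .    .    .    .    .    .    .    .    .    .    .    .
```

```bash
python3 - <<'E'
from h import *
s=sense(); P=[]
for n in ['wrist','scene','side']:
    im,d=imaging.capture(n); c=cloud(n,d,s)[d>0]; col=im[d>0].astype(int)
    m=np.all((c>[.5,-.14,.04])&(c<[.67,.07,.083]),1)
    P.append(np.c_[c[m],col[m],np.full(m.sum(),'wcs'.find({'wrist':'w','scene':'c','side':'s'}[n]))])
P=np.vstack(P)
for y in np.arange(.06,-.13,-.008):
    print(f'{y:.3f}',''.join((lambda q: '    ' if len(q)==0 else f'{np.median(q[:,2])*1000:3.0f}'+('#' if np.median(q[:,3:6])<90 else '.'))(P[(abs(P[:,0]-x)<.004)&(abs(P[:,1]-y)<.004)]) for x in np.arange(.512,.67,.008)))
E
```

```text
0.060      66.                                                                 63.    
0.052      51.                     42.                                         64.    
0.044      58.                     43. 44. 44. 44. 44. 42. 44. 44. 43.         66.    
0.036      42. 42. 42. 42. 43. 45.         45. 44. 44. 44. 44. 43. 45. 42. 44. 62.    
0.028      46. 43. 43. 43. 42. 40.         45. 45. 43. 44. 43. 44. 43. 43. 44. 62.    
0.020      66. 42. 43. 42.                     42. 44. 44. 44. 43. 43. 42. 44. 61.    
0.012          44. 42.                         44. 44. 44. 44. 44. 43. 43. 49. 59.    
0.004      45. 42. 42.                         43. 45. 45. 45. 44. 43. 43. 52. 63.    
-0.004  73. 43. 44.                             43. 45. 43. 44. 45. 43. 43. 56. 61.    
-0.012      43. 42.                             44. 43. 44. 44. 44. 44. 43. 49. 66.    
-0.020      43. 42.                             44. 45. 44. 43. 45. 44. 43. 49. 64.    
-0.028  48. 45. 46.                         45. 45. 43. 44. 44. 42. 44. 43. 45. 65.    
-0.036  55. 46. 45. 46.                 41. 60. 45. 
[... 222 characters left out ...]
. 46. 45. 47. 78# 79# 78# 74# 46. 73# 77# 79. 77. 46. 44. 44.     73. 62.    
-0.068      45. 46.     80# 79# 77# 47. 69# 76# 79# 78# 73. 44. 43. 46. 46. 61. 60.    
-0.076  48. 46. 46.     79# 78# 71. 46. 72# 78# 79# 77# 67. 45. 46. 46. 46. 59. 62.    
-0.084  59. 46. 46.         75# 46. 64# 77# 79# 78# 74# 43. 45. 45. 46. 46. 60.        
-0.092  70. 46. 46.     46. 46. 46. 72# 79# 79# 76# 66. 46. 45. 46. 45. 46. 59.        
-0.100      46. 46.     47. 46. 46. 46. 79# 79# 73# 44. 46. 45. 46. 46. 46. 58. 68.    
-0.108      67. 61.     69. 64. 63. 61. 70. 75. 71. 64. 59. 57. 58. 62. 61. 61.        
-0.116                                                                      58.        
-0.124
```

```bash
python3 -c "
from workcell import bot; print(bot.finish_job())"
```

```text
the job is handed in; nothing more can be done
None
```

I handed the job in after about 38 s of robot time: the scale was tared with the tray empty, and the pail was hung, tipped and left hanging straight, still and empty; two cells are confirmed in the tray, and the third was out of sight behind the pail but most likely in the tray too.

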